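# Release the sprung lid of a specimen case and move the holder to its nest

## Robot

A 7-joint arm with a two-finger parallel gripper is mounted at the origin on the work surface. World frame = base frame: x ahead of the robot, y to its left, z up, the work surface at z = 0. Lengths are in m, angles in rad, forces in N, time in s.
With the tool pointing down it reaches from about 0.425 to 0.925 m from the base axis. Payload 6.8 kg.
Tool frame: the origin (TCP) lies at the centre of the arm's flange, where the gripper is bolted on; the fingertips stand 173 mm ahead of it and the grasp point (between the pads) lies 155 mm ahead of it (finger_overhang is the distance from the TCP to the fingertips, in m); y points along the fingers, z is the direction in which the jaws open and shut, and the axes are right-handed (so a half turn about y gives the same grasp; the last joint's range is limited). The gripper opens to 85 mm and grips with 20 to 120 N. Pads are 22 mm wide; open, the fingers measure 114 mm over their backs; the gripper's body (76 mm by 85 mm) begins 54 mm behind the grasp point. The pads swing forward as they close: fully open they stand 13 mm farther back than shut.
Start: joints at [1.014, 0.477, 0.022, 1.555, -0.011, 1.109, -0.083], TCP at [0.293, -0.608, 0.405] pointing down, gripper open.
Joint ranges: [-2.96, 2.96], [-0.34, 2.1], [-1.41, 1.46], [0.24, 2.44], [-1.37, 4.51], [0.17, 1.92], [-2.96, 2.96]. Speed limits (rad/s): [2.39, 2.39, 3.14, 3.14, 3.14, 3.14, 3.14].

## Interface

Orientations are given as a rotation vector (axis times angle).
In Python, from bench import get_obs, grab_frame, hand_in, finger_overhang gives the robot as it stands. The module is installed in compiled form; this text tells all that it offers.
- The arm moves only by the shell command python3 -m jog 'ROWS' [FORCE]. ROWS is JSON, a list of rows, each a list of 3 entries, a list of its own where there are three numbers: the shift along the tool's x, y, z in cm, then the turn about the tool's y in rad, then the gripper command: -1 is fully open, 1 is shut, values between are in proportion. In form: [[[x, y, z], twist, gripper], ...]. A call has 1 to 10 rows; each row is the pose to reach, as a shift and turn from the pose commanded when the call began, along the tool's axes at that moment; what a row does not reach only later rows make up. A row lasts 1/8 s, in which the tool goes at most 62.5 mm and 10.7 degrees, less where a joint would pass 70% of its speed; a pose out of reach is approached as far as the arm can. A call with a gripper value outside its range is refused whole. The fingers move at their own pace and stop on an object; FORCE is the grip in N (left out, the last holds). Time passes only in rows, so rows that repeat a pose let the fingers close. It gives the time, the measured TCP pose, the force and the opening at its end, in the units of the state.
- get_obs(): the state, without advancing time (a new reading comes with each control period).
- grab_frame(name): name is "scene" or "top" or "wrist"; returns a dict with "image" (420x560x3 uint8, blue, green, red), "fx", "fy", "cx", "cy" (pixels), "origin" and "rotation" of the camera in the world. Camera axes: x right, y up, looking along -z (the intrinsics and any distortion apply to the point x, -y, -z); pixel columns grow to the right and rows downward; lengths in m; the calibration is good to about 2 mm. A picture is of the moment at which its call begins. There is no depth.
- hand_in(): hands the job in, once; it reports no verdict.
The state is a dict: "clock": time; "joints": joint angles; "qvel": joint speeds; "tau": joint torques, N m; "tcp_pos": TCP position; "orientation": TCP orientation; "contact_force": force on the tool from outside, world axes, zero at the start; "moment": the same for the moment, N m; "grip_width": finger opening in m.
Only numpy, scipy, OpenCV 4.12 (cv2) and the standard library are available. Lean on these libraries where they do the work, as an engineer would, in place of code of your own. Each camera call takes 0.05 s, during which the arm holds its last target.

## Task

Press the red release pad of the specimen case gently, feeling for it and pushing only until the latch lets go (it must not be forced), and let the sprung lid swing fully open by itself without touching it. Then take the yellow-knobbed specimen holder out of the case and set it down gently, upright and fully home, in the empty round nest, and let go. Leave the open lid and everything else as they are.

Things in the scene. Friction and masses are not known exactly. Their poses are not given: they have to be found in the camera images.
- case: white specimen case fixed to the bench: open-topped box 130 mm along x, 140 mm along y, 60 mm high, walls 8 mm, floor 8 mm above the bench, under a clear blue-framed hinged lid (top at 68 mm when shut). Origin: centre of its underside. Its -x side is the front, with the grey latch console and red pad; the lid's hinge is on its +x side
- latch: grey latch console fixed to the case's front, 90 x 90 mm, 30 mm high, with a red release pad (34 mm along x, 44 mm along y) standing out of its top. Origin: centre of the pad's top face at its NOMINAL height, 55 mm above the bench, 122 mm in front (-x) of the case's origin; axes as the case's. The pad's real top lies anywhere from 7 mm below to 7 mm above this point: feel for it
- pad_nominal (a point): same point as the console's origin. From its real height the pad moves straight down 8 mm against a spring: 1.4 N at first contact, 1.4 N more for each mm; the latch lets go about 5 mm down, near 8 to 9 N; at 8 mm (about 13 N) the pad meets a hard stop. More than 18 N damages the latch
- hook_rest (a point): steel hook, 20 mm wide, 75 mm high above the bench, that holds the lid's tongue; this point: centre of its top at rest, 47 mm behind (+x) the pad's centre. It draws back up to 7 mm towards the pad as that is pressed
- lid_angle (a joint): angle of the case's sprung lid, rad: 0 shut (held by the hook; reads up to 0.01), 1.9 fully open, leaning back beyond upright. Once the latch lets go a spring swings it up in about 1.5 s and keeps it open
- lid: the lid: clear plate with blue frame, 130 x 140 mm, 8 mm thick, with a 10 mm steel tongue at the middle of its front edge. Origin: on the hinge axis, which runs along y, 68 mm behind (+x) the case's origin and 64 mm above the bench; the plate lies from 3 to 133 mm towards its -x (the tongue to 143 mm). It sweeps up and back about that axis
- holder_center (a point): specimen holder to be moved, inside the case: steel disc 47 mm in diameter and 14 mm thick with an upright yellow knob 20 mm in diameter on it, 46 mm high in all, about 0.1 kg. This point: its axis, half-way up (23 mm above its underside); z along the knob, upwards
- nest_seat (a point): centre of the floor of the round recess in the EMPTY nest, an aluminium block 84 x 84 mm, 24 mm high, fixed to the bench. The recess is 50 mm in diameter and 10 mm deep (floor 14 mm above the bench) with a 2 mm chamfer
- nest_used: the other nest, same block and recess (origin: centre of its underside), already occupied by the blue-knobbed holder; leave alone
- spare_center (a point): holder with the blue knob, same size, sitting in the other nest; point half-way up; leave it alone
- puck_center (a point): small white desiccant canister with an orange band, 22 mm in diameter, 18 mm high, standing in the case's rear left (+x, +y) corner; point half-way up; leave it there. Other small things to be left alone stand nearer to the robot than 0.42 m (up to 30 mm high) and at the bench's far edge, x beyond 0.78 m (up to 150 mm high)
Not all that is in view belongs to the job. Several things have the shape of the case; the one meant has the colours described above.

How it is judged:
By the outcome, as a careful person would: the job done as asked, in the order asked, and still so for the second after the job is handed in, with the robot touching nothing.
It also fails if it takes over 72 s, if anything falls off the work surface, if the arm or the gripper's body presses on something with over 40 N, if the wrist force passes 120 N, or if a joint passes its speed limit or range.

## Working session

There is one attempt and no reset: what is moved stays moved. The work goes in short steps, Python scripts to look and compute and a shell command to move; the robot and the scene stay as the last step left them, time stands still between calls to the robot, and variables do not carry over. Pictures are saved under pics/ and viewed, and the job is handed in when it is done.

```bash
mkdir -p pics; ls
python3 - <<'E'
from bench import *
import cv2, numpy as np
print(get_obs()); print(finger_overhang)
for n in("scene","top","wrist"):
    f=grab_frame(n); cv2.imwrite(f"pics/{n}0.png",f["image"]); print(n,{k:np.round(v,4).tolist() if k!="image" and not isinstance(v,(str,type(None))) else 0 for k,v in f.items()})
E
```

```text
pics
{'clock': 0.0, 'joints': array([ 1.01388366,  0.47777471,  0.02234151,  1.55646887, -0.01151094,
        1.10930973, -0.08306022]), 'qvel': array([-0.00077655,  0.00148674,  0.00066672,  0.00161293, -0.00075455,
       -0.0013415 ,  0.00188049]), 'tau': array([-1.82598083e-04, -5.96439743e+01,  1.60775911e+00, -2.81203830e+01,
        1.24326753e-02,  9.05654335e-03,  4.03200681e-05]), 'tcp_pos': array([ 0.29276251, -0.60788769,  0.40373514]), 'orientation': array([-0.45084803,  1.97440622, -1.97085701]), 'contact_force': array([ 0.10044744,  1.03798551, -0.22921837]), 'moment': array([-0.00858847,  0.00300339,  0.03566606]), 'grip_width': 0.08523270942480343}
0.1734
scene {'image': 0, 'fx': 403.1498, 'fy': 403.1498, 'cx': 284.2329, 'cy': 210.619, 'origin': [1.0644, -0.4162, 0.8023], 'rotation': [0.696, 0.3974, 1.0214]}
top {'image': 0, 'fx': 477.5124, 'fy': 477.5124, 'cx': 284.1761, 'cy': 206.6079, 'origin': [0.2156, -0.0561, 1.1951], 'rotation': [0.1761, -0.1889, -1.5934]}
wrist {'image': 0, 'fx': 334.0703, 'fy': 334.0703, 'cx': 277.07, 'cy': 210.3463, 'origin': [0.3556, -0.5776, 0.3738], 'rotation': [-0.2464, 0.158, -1.1137]}
```

View pics/scene0.png

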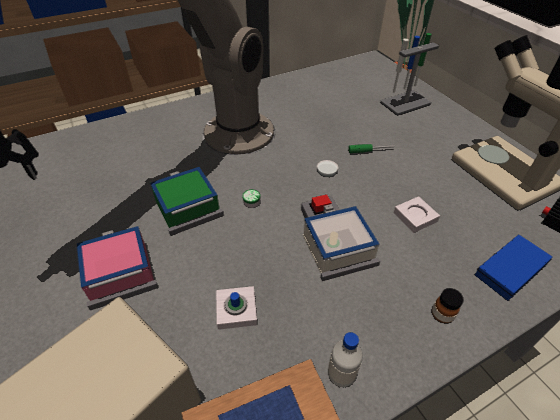

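View pics/top0.png

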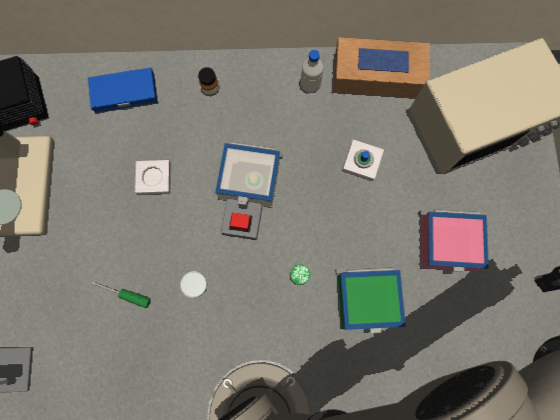

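Run:
```python
from bench import *
from scipy.spatial.transform import Rotation as R
o=get_obs();print(R.from_rotvec(o['orientation']).as_matrix().round(3))
f=grab_frame("top");print([k for k in f])
```

```text
[[-0.901 -0.001  0.434]
 [-0.434  0.001 -0.901]
 [ 0.    -1.    -0.001]]
['image', 'fx', 'fy', 'cx', 'cy', 'origin', 'rotation']
```

The top view shows the white, blue-framed case at about (248,172), its red pad at (240,221), the empty nest at (152,177) and the occupied nest at (364,159). The green and pink cases are decoys. Next I'll measure the positions.

```bash
cat > h.py <<'E'
from bench import *
import cv2, numpy as np
from scipy.spatial.transform import Rotation as R
def ray(f,u,v):
    d=np.array([(u-f['cx'])/f['fx'],-(v-f['cy'])/f['fy'],-1.])
    r=np.array(f['rotation']); M=R.from_rotvec(r).as_matrix() if r.ndim==1 else r
    return np.array(f['origin']),M@d
def onz(f,u,v,z):
    o,d=ray(f,u,v); return o+d*(z-o[2])/d[2]
def proj(f,p):
    M=R.from_rotvec(f['rotation']).as_matrix(); q=M.T@(np.array(p)-f['origin'])
    return f['cx']-f['fx']*q[0]/q[2], f['cy']+f['fy']*q[1]/q[2]
def blobs(f,lo,hi,amin=20):
    m=cv2.inRange(cv2.cvtColor(f['image'],cv2.COLOR_BGR2HSV),np.array(lo),np.array(hi))
    n,l,s,c=cv2.connectedComponentsWithStats(m); out=[]
    for i in range(1,n):
        if s[i,4]>=amin:
            ct=cv2.findContours((l==i).astype(np.uint8),cv2.RETR_EXTERNAL,cv2.CHAIN_APPROX_NONE)[0][0]
            out.append((s[i,4],c[i].round(1),cv2.minAreaRect(ct)))
    return out
E
python3 - <<'E'
from h import *
for n in("top","scene"):
    f=grab_frame(n); im=f['image']
    print(n,"red",[b for b in blobs(f,(0,180,90),(6,255,255))])
    print("blue"); 
    for b in blobs(f,(100,150,40),(125,255,255)): print(b)
    crop=im[130:250,120:400] if n=="top" else im[180:340,200:450]
    cv2.imwrite(f"pics/{n}crop.png",cv2.resize(crop,None,fx=2.85 if n=="top" else 3,fy=2.85 if n=="top" else 3,interpolation=cv2.INTER_CUBIC))
E
```

```text
top red [(np.int32(43), array([ 32.4, 119.6]), ((32.415096282958984, 119.45283508300781), (5.49442195892334, 7.966911792755127), 74.05460357666016)), (np.int32(251), array([239.5, 220.6]), ((239.40541076660156, 220.5675811767578), (18.08388900756836, 13.809514999389648), 9.462321281433105))]
blue
(np.int32(96), array([313.6,  55.4]), ((313.5, 55.5), (11.0, 9.0), 90.0))
(np.int32(2231), array([121.8,  89.2]), ((121.80039978027344, 89.77749633789062), (35.54972457885742, 66.34606170654297), 80.72740173339844))
(np.int32(594), array([247.8, 173. ]), ((247.03958129882812, 171.8577117919922), (56.38459396362305, 49.679996490478516), 8.426969528198242))
(np.int32(62), array([364.5, 155.8]), ((364.5, 155.5), (9.0, 7.0), 90.0))
(np.int32(619), array([458.7, 240.1]), ((458.0, 240.0), (54.0, 58.0), 90.0))
(np.int32(849), array([370.6, 301.1]), ((372.44757080078125, 299.52984619140625), (56.1612548828125, 61.01902389526367), 86.90594482421875))
scene red [(np.int32(144), array([321. , 200.1]), ((321.0235290527344, 200.1058807373047), (9.11108112335205, 17.13750648498535), 77.47119140625)), (np.
[... 814 characters left out ...]
0547))
(np.int32(540), array([339.3, 233.3]), ((341.0588684082031, 231.23532104492188), (43.17134094238281, 64.51447296142578), 75.96376037597656))
(np.int32(670), array([110.7, 257. ]), ((109.18869018554688, 256.1603698730469), (42.99385070800781, 70.60332489013672), 74.05460357666016))
(np.int32(2482), array([512.9, 265.8]), ((512.7503662109375, 264.7361145019531), (43.25432586669922, 67.5811996459961), 46.59114456176758))
(np.int32(107), array([234.7, 299.4]), ((234.74325561523438, 299.4594421386719), (13.645115852355957, 8.219949722290039), 80.53767395019531))
(np.int32(201), array([350.5, 340.6]), ((350.0, 340.5000305175781), (14.758047103881836, 16.099689483642578), 26.56505012512207))
```

View pics/topcrop.png

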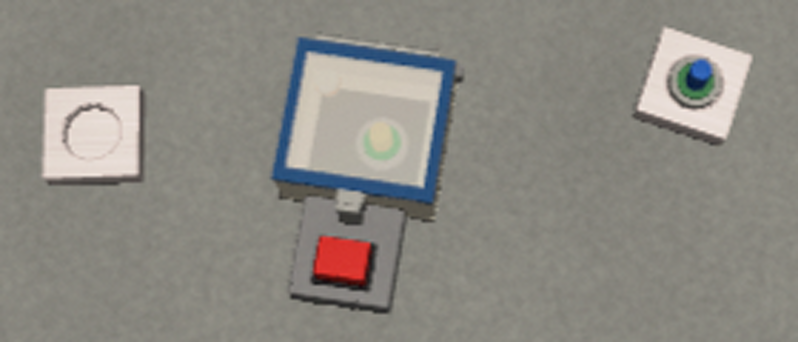

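View pics/scenecrop.png

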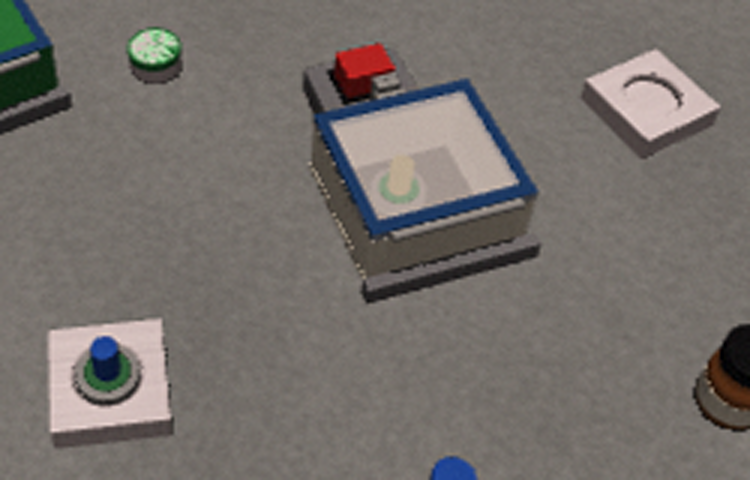

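Run:
```python
from h import *
f=grab_frame("top"); g=grab_frame("scene")
c=np.array([(300,38),(456,60),(435,203),(273,181)])/2.85+[120,130]-.3
P=np.array([onz(f,*p,0.067) for p in c]);print("lid top",P.round(4).tolist(),P.mean(0))
c=np.array([(318,116),(468,80),(536,190),(378,234)])/3+[200,180]-.3
P2=np.array([onz(g,*p,0.067) for p in c]);print("lid scene",P2.round(4).tolist(),P2.mean(0))
for P_ in(P,):
    e=P_[1]-P_[0]; e2=P_[0]-P_[3]; print(np.linalg.norm(e),np.linalg.norm(e2),np.degrees(np.arctan2(e2[1],e2[0])),np.degrees(np.arctan2(-e[0],-e[1]))*-1)
e=P2[1]-P2[0]; e2=P2[3]-P2[0];print(np.linalg.norm(e),np.linalg.norm(e2),np.degrees(np.arctan2(e2[1],e2[0])),np.degrees(np.arctan2(-e[0],-e[1]))) 
# pad: top face corners
cs=np.array([(318,236),(371,241),(366,283),(313,276)])/2.85+[120,130]-.3
print("pad top",np.mean([onz(f,*p,0.055) for p in cs],0))
cs=np.array([(335,52),(380,43),(397,62),(346,74)])/3+[200,180]-.3
print("pad scene(top face)",np.mean([onz(g,*p,0.055) for p in cs],0))
# nest
def dark(f,pts,s,off,z):
    return np.mean([onz(f,*(np.array(p)/s+off-.3),z) for p in pts],0)
print("nest top view",dark(f,[(45,89),(139,86),(141,180),(43,178)],2.85,[120,130],.024), "rim",dark(f,[(62,132),(123,132),(92,104),(92,160)],2.85,[120,130],.024))
q=[(585,85),(656,50),(718,104),(645,142)]
print("nest scene",dark(g,q,3,[200,180],.024),"rim",dark(g,[(622,92),(684,104)],3,[200,180],.024))
# holder knob top z=.008+.046
for z in(.054,): print("knob top view",dark(f,[(380,128)],2.85,[120,130],z),"scene",dark(g,[(401,158)],3,[200,180],z))
print("disc z=.022",dark(f,[(382,145)],2.85,[120,130],.022),dark(g,[(400,186)],3,[200,180],.022))
```

```text
lid top [[0.6493, 0.0738, 0.067], [0.6249, -0.0627, 0.067], [0.4964, -0.041, 0.067], [0.52, 0.0972, 0.067]] [0.57263115 0.01682806 0.067     ]
lid scene [[0.4982, -0.035, 0.067], [0.5222, 0.0997, 0.067], [0.6465, 0.076, 0.067], [0.6244, -0.0571, 0.067]] [0.57282321 0.02088779 0.067     ]
0.138604301852732 0.1314339989848265 -10.274334603153767 -10.15723484481531
0.1368816718388779 0.12814517556964017 -9.928581613210739 -169.8764273896968
pad top [0.45254814 0.03981702 0.055     ]
pad scene(top face) [0.44788449 0.0434114  0.055     ]
nest top view [0.58103475 0.26520303 0.024     ] rim [0.58191875 0.26501564 0.024     ]
nest scene [0.58223209 0.26469183 0.024     ] rim [0.58649839 0.263234   0.024     ]
knob top view [0.56867847 0.00554949 0.054     ] scene [0.56013609 0.00780717 0.054     ]
disc z=.022 [0.56261    0.00574008 0.022     ] [0.56397973 0.00814837 0.022     ]
```

```bash
cat >> h.py <<'E'
def go(p,o=None):
    o=o or get_obs(); M=R.from_rotvec(o['orientation']).as_matrix()
    print("shift cm",(100*M.T@(np.array(p)-o['tcp_pos'])).round(2),"tcp",o['tcp_pos'].round(4),"F",o['contact_force'].round(2),"xhead",np.degrees(np.arctan2(M[1,0],M[0,0])).round(1),"t",o['clock'],"w",round(o['grip_width'],4))
E
python3 - <<'E'
from h import *
go([.50,-.25,.36]); go([.4484,.0407,.30])
E
```

```text
shift cm [-34.2    4.46 -23.28] tcp [ 0.2929 -0.6081  0.4045] F [ 0.5  -0.36  0.08] xhead -154.3 t 0.4 w 0.0856
shift cm [-42.16  10.47 -51.71] tcp [ 0.2929 -0.6081  0.4045] F [ 0.5  -0.36  0.08] xhead -154.3 t 0.4 w 0.0856
```

```bash
python3 -m jog '[[[-34.2,4.5,-23.3],-0.946,1],[[-34.2,4.5,-23.3],-0.946,1],[[-34.2,4.5,-23.3],-0.946,1],[[-34.2,4.5,-23.3],-0.946,1],[[-34.2,4.5,-23.3],-0.946,1],[[-34.2,4.5,-23.3],-0.946,1],[[-34.2,4.5,-23.3],-0.946,1],[[-34.2,4.5,-23.3],-0.946,1],[[-34.2,4.5,-23.3],-0.946,1],[[-34.2,4.5,-23.3],-0.946,1]]' 60
python3 - <<'E'
from h import *
go([.4484,.0407,.30])
print(get_obs()['joints'].round(2))
E
```

```text
clock: 1.65
tcp_pos: [0.4992, -0.2515, 0.3598]
orientation: [-1.12, 1.339, -1.34]
contact_force: [-0.3, -1.5, -0.1]
grip_width: -0.0
shift cm [-27.86   5.96 -10.19] tcp [ 0.4992 -0.2515  0.3598] F [-0.32 -1.46 -0.13] xhead -100.2 t 1.65 w -0.0
[ 0.61  0.36 -0.31  1.87  0.13  0.94  0.06]
```

```bash
python3 -m jog '[[[-27.9,3,-10.2],0,1],[[-27.9,3,-10.2],0,1],[[-27.9,3,-10.2],0,1],[[-27.9,3,-10.2],0,1],[[-27.9,3,-10.2],0,1],[[-27.9,3,-10.2],0,1],[[-27.9,3,-10.2],0,1],[[-27.9,3,-10.2],0,1],[[-27.9,3,-10.2],0,1],[[-27.9,3,-10.2],0,1]]'
python3 - <<'E'
from h import *
go([.4484,.0407,.27])
f=grab_frame("wrist");cv2.imwrite("pics/w1.png",f["image"])
f=grab_frame("scene");cv2.imwrite("pics/s1.png",f["image"])
E
```

```text
clock: 2.9
tcp_pos: [0.4485, 0.042, 0.3297]
orientation: [-1.12, 1.339, -1.339]
contact_force: [0.2, -0.2, 0.0]
grip_width: -0.0002
shift cm [0.13 5.97 0.01] tcp [0.4485 0.042  0.3297] F [ 0.23 -0.21  0.03] xhead -100.2 t 2.9 w -0.0002
```

View pics/w1.png

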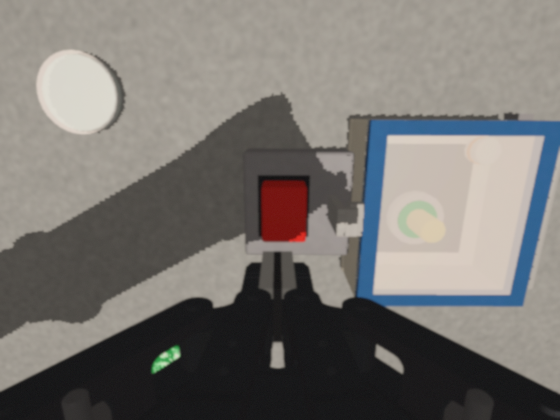

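View pics/s1.png

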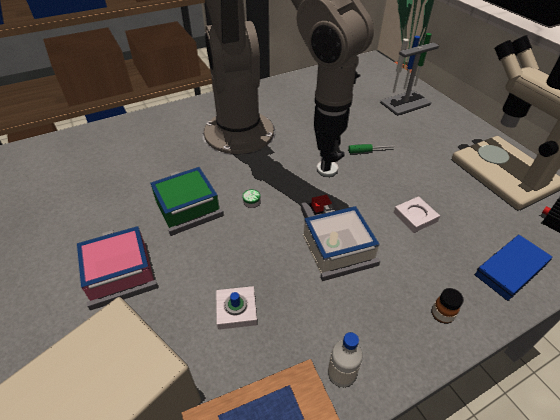

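The wrist view shows the red pad at about (284,211) and the lid front edge near column 375, with the fingers shut. I'll check the pad, case and knob positions from this view.

Run:
```python
from h import *
f=grab_frame("wrist")
for b in blobs(f,(0,180,60),(8,255,255)): print(b, onz(f,*b[1],.055))
P=[onz(f,*p,.067) for p in [(370,121),(362,303),(525,305),(560,121)]]
print(np.round(P,4))
print("pad",np.mean([onz(f,*p,.055) for p in [(263,181),(306,181),(306,241),(262,241)]],0))
print("knobtop",onz(f,431,228,.054),"disc",onz(f,415,218,.022),"puck",onz(f,482,150,.026))
go([.4484,.0407,.27])
o=[get_obs()['contact_force'].round(1).tolist()]
print(o)
```

```text
(np.int32(2677), array([283.6, 210.3]), ((284.0, 210.5), (59.0, 46.0), 90.0)) [0.45343065 0.0416308  0.055     ]
[[ 0.5217  0.0964  0.067 ]
 [ 0.5016 -0.0403  0.067 ]
 [ 0.6275 -0.0644  0.067 ]
 [ 0.6473  0.074   0.067 ]]
pad [0.45371457 0.04040207 0.055     ]
knobtop [0.56352666 0.00729605 0.054     ] disc [0.56365845 0.0054904  0.022     ] puck [0.61925377 0.05535266 0.026     ]
shift cm [0.18 5.97 0.03] tcp [0.4484 0.0425 0.3297] F [-0.22  0.17  0.36] xhead -100.1 t 3.05 w 0.0
[[-0.2, 0.2, 0.4]]
```

```bash
python3 -m jog '[[[0.1,2,0.15],0,1],[[0.1,4,0.15],0,1],[[0.1,6,0.15],0,1],[[0.1,6.8,0.15],0,1],[[0.1,7.2,0.15],0,1],[[0.1,7.2,0.15],0,1]]'
python3 - <<'E'
from h import *
go([.450,.041,.2584])
f=grab_frame("scene");cv2.imwrite("pics/s2.png",cv2.resize(f["image"][100:280,240:440],None,fx=3,fy=3))
E
```

```text
clock: 3.8
tcp_pos: [0.4498, 0.0415, 0.258]
orientation: [-1.12, 1.337, -1.338]
contact_force: [-0.0, -0.1, -0.9]
grip_width: 0.0
shift cm [ 0.05 -0.04  0.03] tcp [0.4498 0.0415 0.258 ] F [-0.03 -0.08 -0.93] xhead -100.1 t 3.8 w 0.0
```

View pics/s2.png

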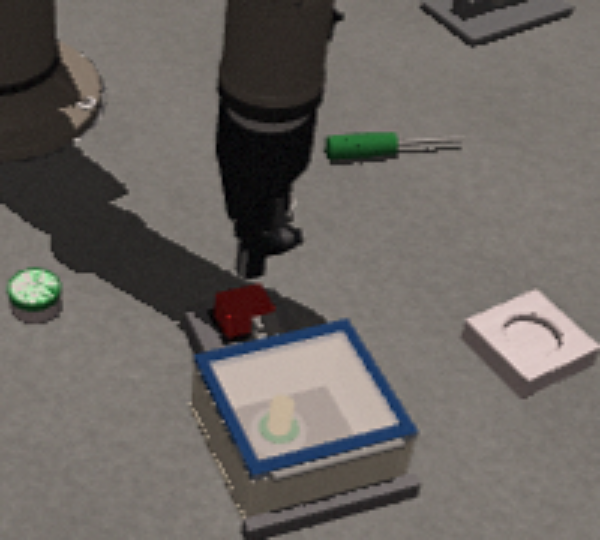

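The fingertips are at crop (252,275), still clear above the pad, whose top centre is near (245,300). I'll work out the tip height.

Run:
```python
from h import *
f=grab_frame("scene")
for z in (.05,.06,.065,.07,.075,.08,.085,.09): u,v=proj(f,[.4498,.0415,z]); print(z,round((u-240)*3),round((v-100)*3))
```

```text
0.05 243 303
0.06 243 295
0.065 244 291
0.07 244 287
0.075 245 282
0.08 245 278
0.085 246 274
0.09 246 270
```

```bash
python3 -m jog '[[[0,1,0],0,1],[[0,1.7,0],0,1],[[0,1.9,0],0,1],[[0,1.9,0],0,1],[[0,1.9,0],0,1]]'
for i in 1; do python3 -m jog '[[[0,0.1,0],0,1],[[0,0.2,0],0,1],[[0,0.2,0],0,1]]'; python3 -m jog '[[[0,0.1,0],0,1],[[0,0.2,0],0,1],[[0,0.2,0],0,1]]'; done
```

```text
clock: 4.53
tcp_pos: [0.4498, 0.0415, 0.2388]
orientation: [-1.121, 1.338, -1.338]
contact_force: [-0.6, -0.3, 0.8]
grip_width: -0.0
clock: 4.9
tcp_pos: [0.4496, 0.0414, 0.2367]
orientation: [-1.121, 1.338, -1.338]
contact_force: [-0.3, 0.7, 0.0]
grip_width: 0.0
clock: 5.28
tcp_pos: [0.4496, 0.0414, 0.2346]
orientation: [-1.121, 1.338, -1.338]
contact_force: [-0.0, 0.4, -0.0]
grip_width: -0.0002
```

```bash
python3 -m jog '[[[0,0.1,0],0,1],[[0,0.2,0],0,1],[[0,0.2,0],0,1]]'|grep -E "force|pos"; python3 -m jog '[[[0,0.1,0],0,1],[[0,0.2,0],0,1],[[0,0.2,0],0,1]]'|grep -E "force|pos"
```

```text
tcp_pos: [0.4496, 0.0414, 0.2326]
contact_force: [-1.1, -0.4, -0.2]
tcp_pos: [0.4497, 0.0415, 0.2307]
contact_force: [-0.1, 0.0, 0.9]
```

```bash
python3 -m jog '[[[0,0.1,0],0,1],[[0,0.2,0],0,1],[[0,0.2,0],0,1]]'|grep -E "force|pos"; python3 -m jog '[[[0,0,0],0,1],[[0,0,0],0,1]]'|grep -E "force|pos"
```

```text
tcp_pos: [0.4497, 0.0415, 0.2288]
contact_force: [-0.6, -0.5, 4.5]
tcp_pos: [0.4497, 0.0415, 0.2288]
contact_force: [-2.1, 0.2, 4.1]
```

Contact is at about TCP z = 0.231, so the release should come near 0.226. I'll use 1 mm steps from here.

```bash
python3 -m jog '[[[0,0.1,0],0,1],[[0,0.1,0],0,1],[[0,0.1,0],0,1]]'|grep -E "force|pos"; python3 -m jog '[[[0,0.1,0],0,1],[[0,0.1,0],0,1],[[0,0.1,0],0,1]]'|grep -E "force|pos"
python3 - <<'E'
from h import *
f=grab_frame("scene");cv2.imwrite("pics/s3.png",cv2.resize(f["image"][100:280,240:440],None,fx=3,fy=3))
E
```

```text
tcp_pos: [0.4497, 0.0414, 0.2278]
contact_force: [-1.2, -0.3, 5.9]
tcp_pos: [0.4497, 0.0415, 0.2269]
contact_force: [-2.2, -0.7, 7.2]
```

View pics/s3.png

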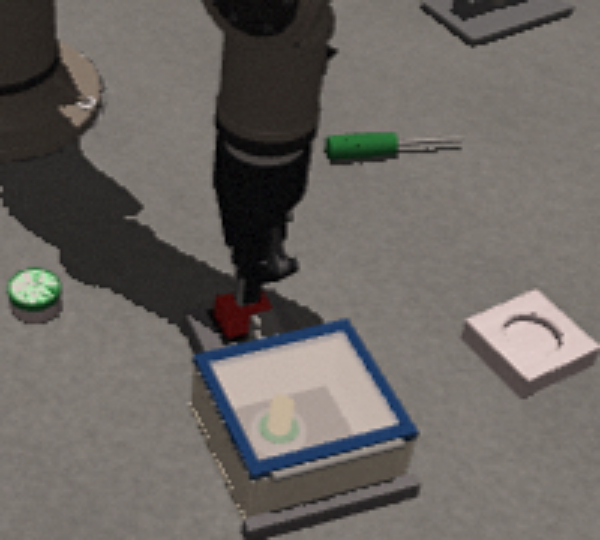

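The fingertip rests on the red pad and the lid is still shut (front edge at crop row ~340). One more small step.

```bash
python3 -m jog '[[[0,0.1,0],0,1],[[0,0.1,0],0,1],[[0,0.1,0],0,1]]'|grep -E "force|pos";  python3 - <<'E'
from h import *
f=grab_frame("scene");cv2.imwrite("pics/s4.png",cv2.resize(f["image"][100:280,240:440],None,fx=3,fy=3))
E
```

```text
tcp_pos: [0.4497, 0.0415, 0.2259]
contact_force: [-2.0, -0.2, 7.7]
```

View pics/s4.png

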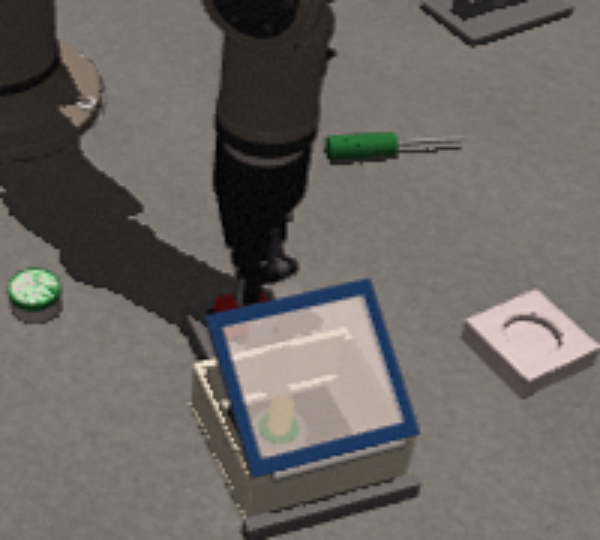

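The latch has let go and the lid is rising (front edge now at crop row ~295). I'll hold still until it is fully open.

```bash
for i in 1; do python3 -m jog '[[[0,0,0],0,1],[[0,0,0],0,1],[[0,0,0],0,1],[[0,0,0],0,1],[[0,0,0],0,1],[[0,0,0],0,1],[[0,0,0],0,1],[[0,0,0],0,1],[[0,0,0],0,1],[[0,0,0],0,1]]'|grep -E "force|pos"; python3 -m jog '[[[0,0,0],0,1],[[0,0,0],0,1],[[0,0,0],0,1],[[0,0,0],0,1],[[0,0,0],0,1],[[0,0,0],0,1]]'|grep -E "force|pos"; done
python3 - <<'E'
from h import *
f=grab_frame("scene");cv2.imwrite("pics/s5.png",cv2.resize(f["image"][100:280,240:440],None,fx=3,fy=3))
go([.45,.0415,.36])
E
```

```text
tcp_pos: [0.4497, 0.0415, 0.226]
contact_force: [-2.6, -0.9, 8.7]
tcp_pos: [0.4497, 0.0415, 0.226]
contact_force: [-1.9, 0.1, 7.2]
shift cm [ -0.   -13.4    0.03] tcp [0.4497 0.0415 0.226 ] F [-1.99 -1.76  8.8 ] xhead -100.1 t 9.925 w 0.0001
```

View pics/s5.png

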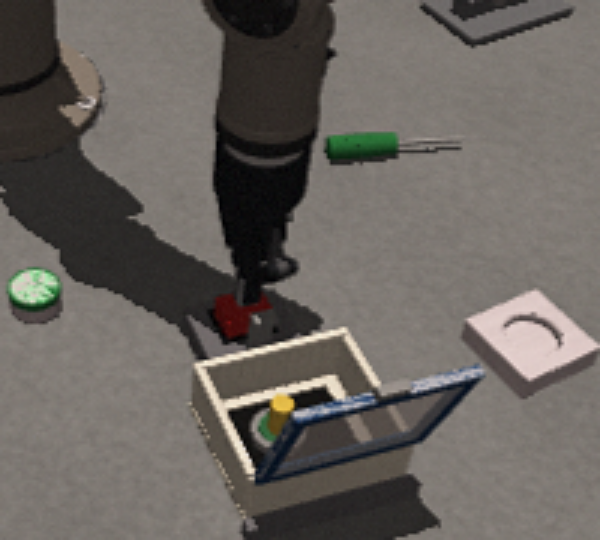

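The lid is fully open, leaning back, and the yellow knob is at crop (282,410). I'll retreat straight up, then move to where the holder can be seen.

```bash
python3 -m jog '[[[0,-1,0],0,1],[[0,-5,0],0,1],[[0,-10,0],0,1],[[0,-14,0],0,1],[[0,-14,2],0,-0.1],[[0,-14,5],0,-0.1],[[0,-14,5],0,-0.1],[[0,-14,5],0,-0.1]]'
python3 - <<'E'
from h import *
go([.5636,.0064,.28])
f=grab_frame("wrist");cv2.imwrite("pics/w2.png",f["image"])
f=grab_frame("top");cv2.imwrite("pics/t2.png",cv2.resize(f["image"][100:250,120:400],None,fx=2.85,fy=2.85))
E
```

```text
clock: 10.92
tcp_pos: [0.4982, 0.0328, 0.3654]
orientation: [-1.122, 1.339, -1.337]
contact_force: [-0.3, -0.5, 1.1]
grip_width: 0.0469
shift cm [1.46 8.53 6.91] tcp [0.4982 0.0328 0.3654] F [-0.34 -0.45  1.1 ] xhead -100.1 t 10.925 w 0.0469
```

View pics/w2.png

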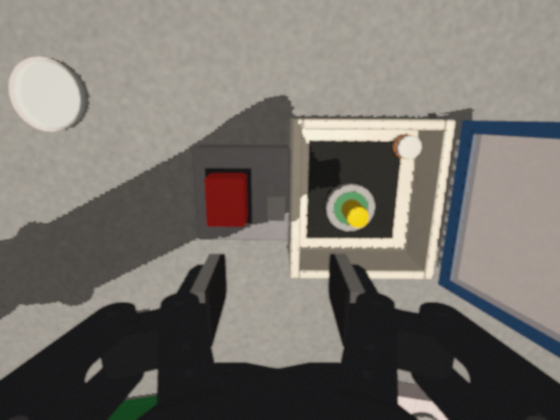

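View pics/t2.png

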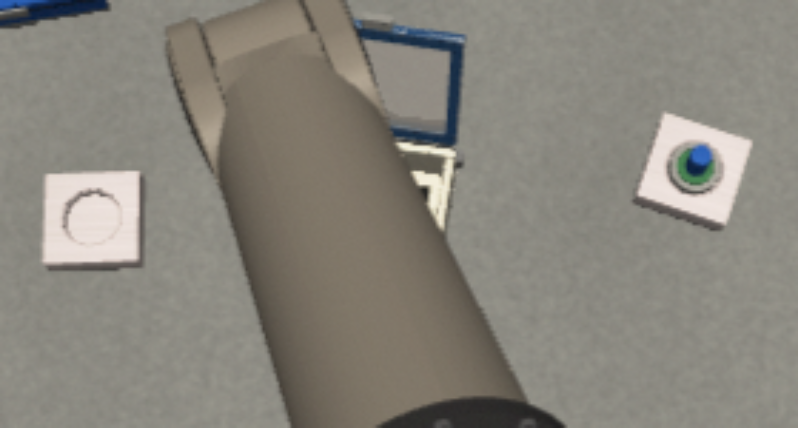

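The wrist view shows the yellow knob top at (358,217), the steel disc around (351,208) and the puck at (408,147). I'll measure both parts of the holder.

Run:
```python
from h import *
f=grab_frame("wrist")
for b in blobs(f,(20,150,30),(34,255,255)): print(b)
c=[b for b in blobs(f,(20,150,190),(34,255,255))]
for b in c: print("bright",b,onz(f,*b[1],.054))
# disc outer at z=.022: left 327,right 375, top 184,bottom 231
print("disc",onz(f,351,208,.022), np.linalg.norm(onz(f,327,208,.022)-onz(f,375.5,208,.022)))
im=f['image'][170:250,310:400]; cv2.imwrite("pics/w2c.png",cv2.resize(im,None,fx=7,fy=7,interpolation=cv2.INTER_CUBIC))
```

```text
(np.int32(532), array([355. , 213.6]), ((355.0000305175781, 214.00003051757812), (31.11269760131836, 21.21320343017578), 45.0))
bright (np.int32(330), array([357.8, 217. ]), ((357.5, 217.0), (20.0, 19.0), 90.0)) [0.5648887 0.0043517 0.054    ]
disc [0.56554737 0.00360571 0.022     ] 0.0471619362367934
```

View pics/w2c.png

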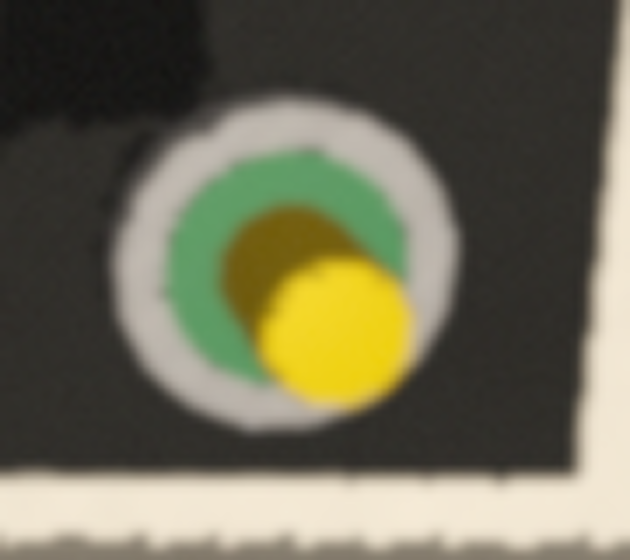

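```bash
python3 - <<'E'
from h import *
go([.565,.0045,.199])
E
python3 -m jog '[[[1.6,0,7],0,-0.1],[[1.6,0,7],0,-0.1],[[1.6,3,7.05],0,-0.1],[[1.6,6,7.05],0,-0.1],[[1.6,7,7.05],0,-0.1],[[1.6,7,7.05],0,-0.1],[[1.6,7,7.05],0,-0.1]]'
python3 - <<'E'
from h import *
go([.565,.0045,.199])
f=grab_frame("wrist");cv2.imwrite("pics/w3.png",f["image"])
E
```

```text
shift cm [ 1.62 16.65  7.09] tcp [0.4981 0.0329 0.3656] F [ 0.8   0.16 -0.3 ] xhead -100.0 t 11.075 w 0.0472
clock: 11.95
tcp_pos: [0.5659, 0.0048, 0.2969]
orientation: [-1.119, 1.336, -1.338]
contact_force: [0.1, -0.4, 0.9]
grip_width: 0.0467
shift cm [ 0.05  9.79 -0.1 ] tcp [0.5659 0.0048 0.2969] F [ 0.08 -0.45  0.94] xhead -100.1 t 11.95 w 0.0467
```

View pics/w3.png

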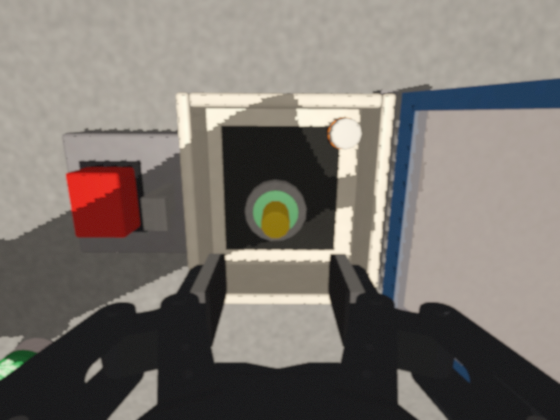

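The knob at (276,226) is centred between the fingers (220 to 335), with clear space around it. Descending.

```bash
python3 - <<'E'
from h import *
f=grab_frame("wrist")
b=max(blobs(f,(20,150,30),(34,255,255)));print(b[1])
print(onz(f,276,228,.054))
go([.5650,.0045,.199])
E
python3 -m jog '[[[0,3,-0.05],0,-0.1],[[0,6,-0.05],0,-0.1],[[0,8.5,-0.05],0,-0.1],[[0,9.8,-0.05],0,-0.1],[[0,9.8,-0.05],0,-0.1],[[0,9.8,-0.05],0,-0.1]]'
python3 - <<'E'
from h import *
go([.565,.0045,.199])
f=grab_frame("wrist");cv2.imwrite("pics/w4.png",f["image"])
f=grab_frame("scene");cv2.imwrite("pics/s6.png",cv2.resize(f["image"][100:280,240:440],None,fx=3,fy=3))
E
```

```text
[275.  219.8]
[0.56531113 0.00166979 0.054     ]
shift cm [ 0.04  9.79 -0.1 ] tcp [0.5659 0.0047 0.2969] F [ 0.48 -0.86 -0.39] xhead -100.1 t 12.05 w 0.0467
clock: 12.8
tcp_pos: [0.5656, 0.0048, 0.1988]
orientation: [-1.119, 1.336, -1.338]
contact_force: [0.1, 0.1, -0.2]
grip_width: 0.0468
shift cm [ 0.04 -0.02 -0.05] tcp [0.5656 0.0048 0.1988] F [ 0.12  0.07 -0.17] xhead -100.1 t 12.8 w 0.0468
```

View pics/w4.png

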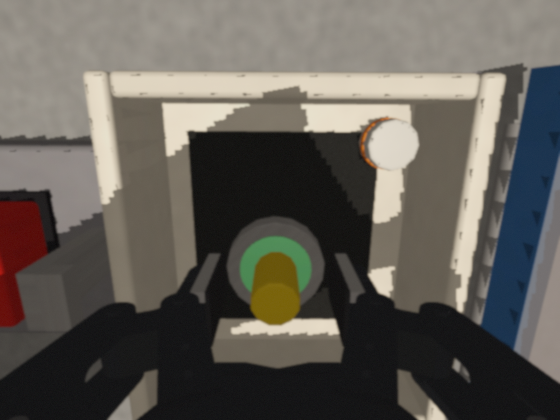

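View pics/s6.png

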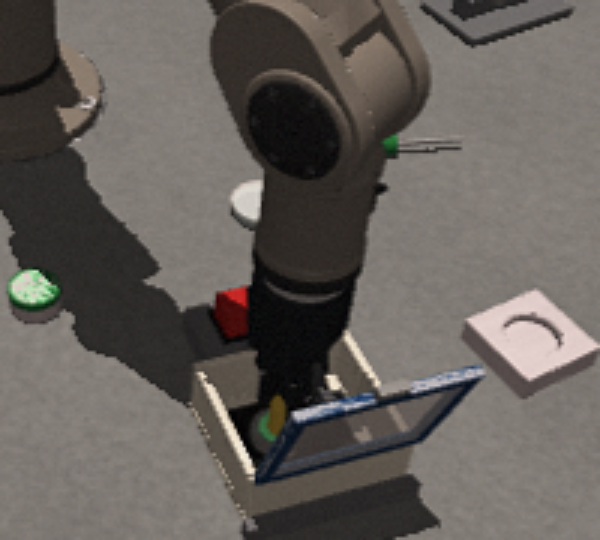

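The knob top at (275,303) is centred between the fingertips. I'll check the offset along tool x before closing.

Run:
```python
from h import *
f=grab_frame("wrist")
print("knob top",onz(f,275,304,.054),"disc",onz(f,276,266,.022),"puck",onz(f,391,144,.026))
for z in(.054,.044): print(proj(f,[.5656,.0048,z]))
```

```text
knob top [0.56516799 0.00397075 0.054     ] disc [0.56563344 0.00488948 0.022     ] puck [0.62346154 0.05340327 0.026     ]
(np.float64(275.71982987452583), np.float64(301.9601082235126))
(np.float64(275.80779761371673), np.float64(289.07632717061335))
```

Aligned to within 1 mm. Closing at a moderate force.

```bash
python3 -m jog '[[[0,0,0],0,0.6],[[0,0,0],0,0.6],[[0,0,0],0,0.9],[[0,0,0],0,0.9],[[0,0,0],0,0.9],[[0,0,0],0,0.9]]' 30; python3 -m jog '[[[0,-0.5,0],0,0.9],[[0,-1,0],0,0.9],[[0,-1,0],0,0.9],[[0,-1,0],0,0.9]]'
python3 - <<'E'
from h import *
f=grab_frame("wrist");cv2.imwrite("pics/w5.png",f["image"])
E
```

```text
clock: 13.7
tcp_pos: [0.5651, 0.0047, 0.1982]
orientation: [-1.12, 1.337, -1.338]
contact_force: [-1.5, -0.2, 5.8]
grip_width: 0.019
clock: 14.2
tcp_pos: [0.565, 0.0046, 0.2077]
orientation: [-1.121, 1.338, -1.338]
contact_force: [0.6, 0.2, -0.3]
grip_width: 0.0191
```

View pics/w5.png

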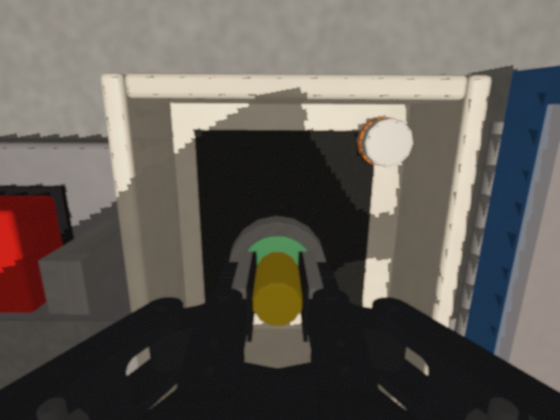

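The disc moved up together with the gripper, so the holder is held. I'll lift it clear and go towards the nest.

```bash
python3 -m jog '[[[0,-3,0],0,0.9],[[0,-6,0],0,0.9],[[0,-9,0],0,0.9],[[0,-11,0],0,0.9],[[0,-11,0],0,0.9],[[0,-11,0],0,0.9]]' 45
python3 - <<'E'
from h import *
go([.58,.17,.318])
f=grab_frame("wrist");cv2.imwrite("pics/w6.png",f["image"])
E
```

```text
clock: 15.0
tcp_pos: [0.5646, 0.0045, 0.3167]
orientation: [-1.122, 1.339, -1.337]
contact_force: [-0.6, -0.5, -1.3]
grip_width: 0.0183
shift cm [-16.56  -0.14  -1.38] tcp [0.5646 0.0045 0.3167] F [-0.6  -0.5  -1.28] xhead -100.1 t 15.0 w 0.0183
```

View pics/w6.png

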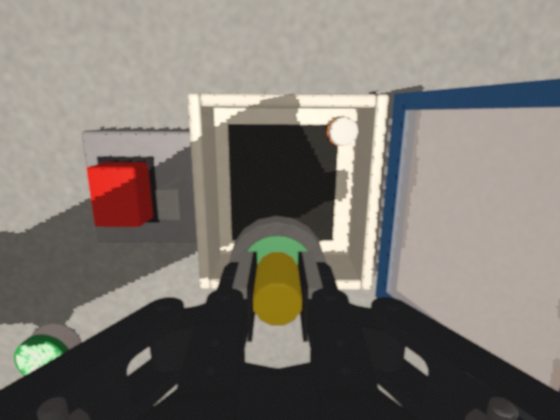

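The holder hangs in the grip clear above the case (disc at (277,260)), and the puck at (342,131) is undisturbed. Moving towards the nest.

```bash
python3 -m jog '[[[-5,0,-0.4],0,0.9],[[-10,0,-0.9],0,0.9],[[-15,0,-1.3],0,0.9],[[-19,0,-1.6],0,0.9],[[-19.5,0,-1.6],0,0.9],[[-19.5,0,-1.6],0,0.9],[[-19.5,0,-1.6],0,0.9]]'
python3 - <<'E'
from h import *
go([.582,.265,.318])
f=grab_frame("wrist");cv2.imwrite("pics/w7.png",f["image"])
f=grab_frame("scene");cv2.imwrite("pics/s7.png",cv2.resize(f["image"][140:300,280:480],None,fx=4,fy=3.75))
E
```

```text
clock: 15.92
tcp_pos: [0.5836, 0.1976, 0.317]
orientation: [-1.121, 1.339, -1.34]
contact_force: [-0.8, 0.3, -0.9]
grip_width: 0.0185
shift cm [-6.6  -0.11 -1.35] tcp [0.5836 0.1976 0.317 ] F [-0.77  0.29 -0.87] xhead -100.2 t 15.925 w 0.0185
```

View pics/w7.png

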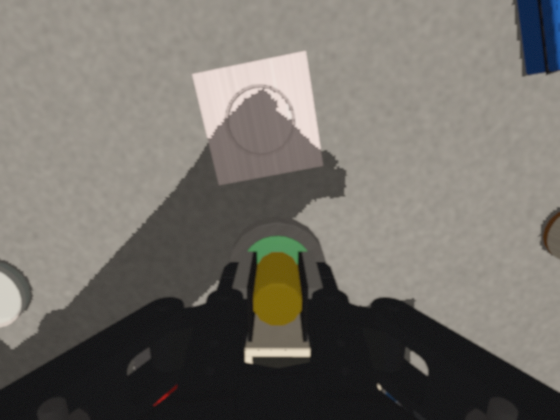

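View pics/s7.png

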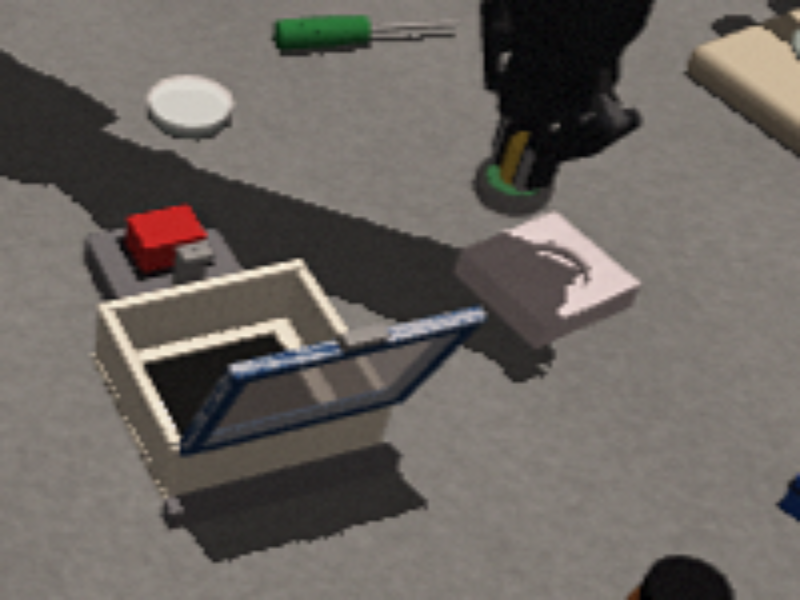

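The nest lies at about (261,120) in the wrist view, with corners near (193,74), (305,52), (322,166) and (219,185). The holder's disc is at (277,262). Measuring both.

Run:
```python
from h import *
f=grab_frame("wrist"); im=f['image']
cv2.imwrite("pics/w7c.png",cv2.resize(im[40:200,180:340],None,fx=3.7,fy=3.7,interpolation=cv2.INTER_CUBIC))
cv2.imwrite("pics/w7d.png",cv2.resize(im[200:340,210:350],None,fx=4,fy=4,interpolation=cv2.INTER_CUBIC))
o=get_obs(); z=o['tcp_pos'][2]
for b in blobs(f,(40,60,30),(85,255,255)): print("green",b)
P=[onz(f,*p,.024) for p in [(193,74),(305,52),(322,166),(219,185)]]
print("block",np.mean(P,0),[np.linalg.norm(P[i]-P[i-1]).round(4) for i in range(4)],"circle",onz(f,261,120,.024))
```

```text
green (np.int32(929), array([277.1, 247.1]), ((277.0, 249.0), (28.0, 58.0), 90.0))
block [0.58209616 0.26377733 0.024     ] [np.float64(0.0844), np.float64(0.0833), np.float64(0.0839), np.float64(0.0835)] circle [0.58326938 0.2649375  0.024     ]
```

View pics/w7c.png

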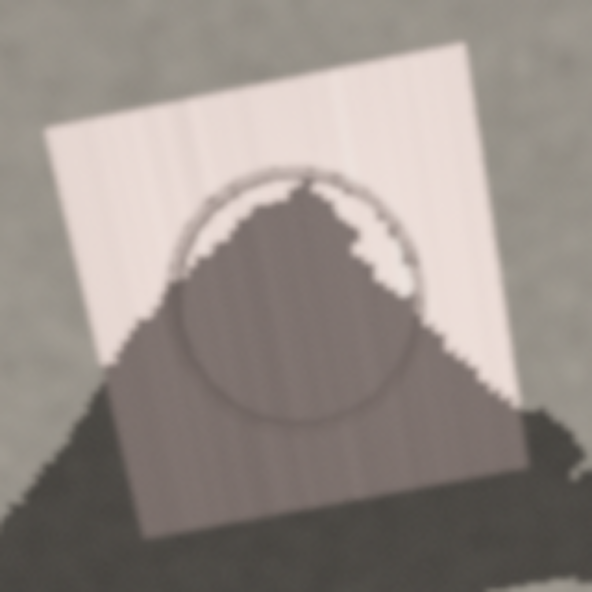

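View pics/w7d.png

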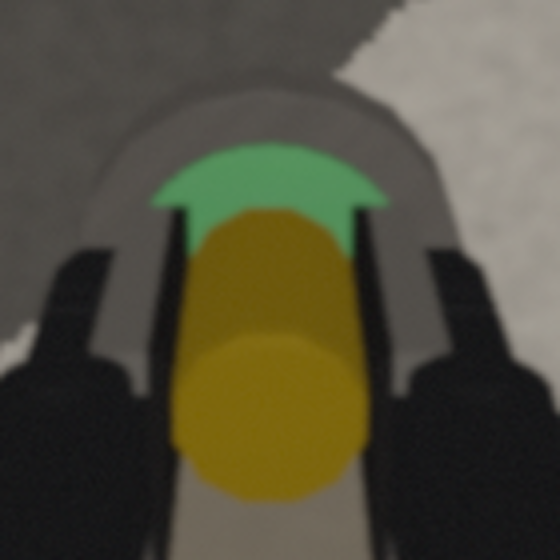

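Run:
```python
from h import *
f=grab_frame("wrist"); o=get_obs(); p=o['tcp_pos']; M=R.from_rotvec(o['orientation']).as_matrix()
print(p, M.round(3).tolist())
k=onz(f,277.3,304.2,p[2]-.1442); d=onz(f,277.3,222,p[2]-.1762)
print("knob top rel tool mm",(1000*M.T@(k-p)).round(1),"disc edge",(1000*M.T@(d-p)).round(1))
q=[onz(f,a/3.7+180-.4,b/3.7+40-.4,.024) for a,b in [(44,130),(466,42),(528,466),(145,538)]];print(np.mean(q,0),onz(f,260.6,119.7,.024))
print("tilt: ",)
```

```text
[0.58356305 0.19836433 0.31770312] [[-0.177, 0.0, 0.984], [-0.984, -0.0, -0.177], [0.0, -1.0, 0.0]]
knob top rel tool mm [  0.8 144.2   0.5] disc edge [-22.2 176.2   0.4]
[0.58196539 0.26428423 0.024     ] [0.58303012 0.26554856 0.024     ]
tilt:
```

```bash
python3 - <<'E'
from h import *
go([.5822,.266,.245])
E
python3 -m jog '[[[-3,0,-1.2],0,0.9],[[-6,0,-1.3],0,0.9],[[-6.65,1,-1.35],0,0.9],[[-6.65,3,-1.35],0,0.9],[[-6.65,5,-1.35],0,0.9],[[-6.65,7,-1.35],0,0.9],[[-6.65,7.2,-1.35],0,0.9],[[-6.65,7.2,-1.35],0,0.9]]'
python3 - <<'E'
from h import *
go([.5822,.266,.2042])
f=grab_frame("wrist");cv2.imwrite("pics/w8.png",f["image"])
f=grab_frame("scene");cv2.imwrite("pics/s8.png",cv2.resize(f["image"][150:270,360:480],None,fx=5,fy=5,interpolation=cv2.INTER_CUBIC))
f=grab_frame("top");cv2.imwrite("pics/t8.png",cv2.resize(f["image"][120:220,100:220],None,fx=5,fy=5,interpolation=cv2.INTER_CUBIC))
E
```

```text
shift cm [-6.64  7.27 -1.33] tcp [0.5836 0.1984 0.3177] F [-0.23  0.02 -0.55] xhead -100.2 t 16.125 w 0.019
clock: 17.12
tcp_pos: [0.5819, 0.2672, 0.2456]
orientation: [-1.121, 1.338, -1.338]
contact_force: [-0.0, -0.1, -0.6]
grip_width: 0.0188
shift cm [0.12 4.14 0.05] tcp [0.5819 0.2672 0.2456] F [-0.05 -0.09 -0.59] xhead -100.1 t 17.125 w 0.0188
```

View pics/w8.png

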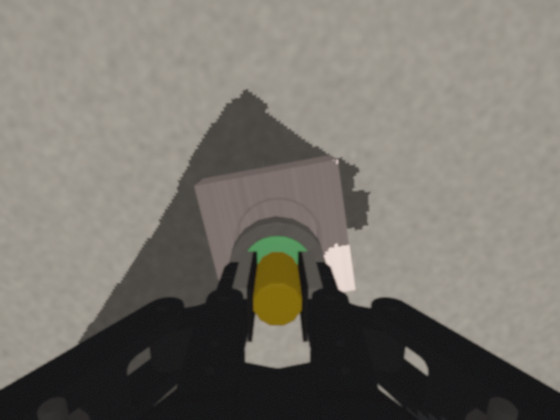

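View pics/s8.png

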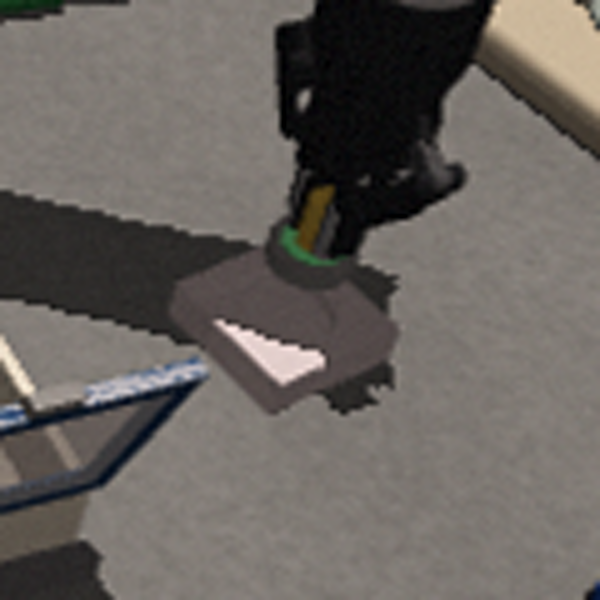

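The holder hangs directly over the nest, and the far part of the recess is visible behind it (column 239 to 321, top at row 198). I'll check the recess centre from that.

Run:
```python
from h import *
f=grab_frame("wrist"); im=f['image'];o=get_obs(); p=o['tcp_pos']; M=R.from_rotvec(o['orientation']).as_matrix()
c=cv2.resize(im[150:310,190:360],None,fx=4.5,fy=3.75*1.2/1.0,interpolation=cv2.INTER_CUBIC)
c=cv2.createCLAHE(3,(4,4)).apply(cv2.cvtColor(c,cv2.COLOR_BGR2GRAY)); cv2.imwrite("pics/w8c.png",c[:600]); print(c.shape)
k=onz(f,277.3,304.2,p[2]-.1442);print("knob rel",(1000*M.T@(k-p)).round(1))
d=onz(f,277.5,218,p[2]-.1762);print("disc edge rel",(1000*M.T@(d-p)).round(1))
```

```text
(720, 765)
knob rel [  0.6 144.2   0.4]
disc edge rel [-24.4 176.2   0.5]
```

View pics/w8c.png

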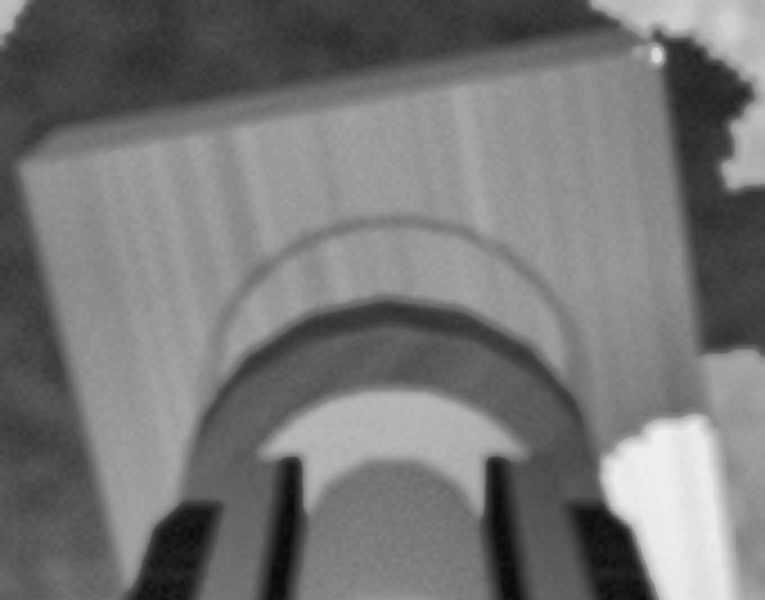

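Run:
```python
from h import *
from scipy.optimize import least_squares
f=grab_frame("wrist"); o=get_obs(); p=o['tcp_pos']; M=R.from_rotvec(o['orientation']).as_matrix()
cv=lambda a,b:(a/4.5+190-.4,b/4.5+150-.4)
def fit(pts,z):
    P=np.array([onz(f,*cv(*q),z)[:2] for q in pts])
    r=least_squares(lambda x:np.hypot(P[:,0]-x[0],P[:,1]-x[1])-x[2],[P[:,0].mean(),P[:,1].mean()-.01,.025]); return r.x,np.abs(r.fun).max()
n=fit([(213,335),(250,278),(300,238),(345,220),(400,213),(450,218),(480,232),(530,268),(572,325)],.024); print("rim",n)
d=fit([(200,420),(245,358),(300,322),(385,298),(460,310),(530,350),(575,400)],p[2]-.1902); print("disc underside edge",d)
d2=fit([(214,420),(300,345),(385,322),(470,337)],p[2]-.1762);print(d2)
k=onz(f,277.3,304.2,p[2]-.1442)
print("knob",k,"tcp",p)
c1=onz(f,*cv(20,163),.024);c2=onz(f,*cv(660,52),.024);e=c2-c1;L=np.linalg.norm(e);e/=L;n_=np.array([e[1],-e[0],0]);
for s in(1,-1): print("block centre",L,(c1+c2)/2+s*n_*.042)
```

```text
rim (array([0.58221638, 0.26474489, 0.02600988]), np.float64(0.00036003970171835306))
disc underside edge (array([0.58191592, 0.26471498, 0.02389464]), np.float64(0.00024201488221951492))
(array([0.58272606, 0.26852001, 0.02176776]), np.float64(0.00012900441725113496))
knob [0.58252488 0.26691551 0.10227499] tcp [0.58199011 0.26748026 0.24647499]
block centre 0.08406229127963463 [0.58165145 0.26340913 0.024     ]
block centre 0.08406229127963463 [0.58189078 0.34740879 0.024     ]
```

```bash
python3 -m jog '[[[0.13,0.5,0],0,0.9],[[0.13,1.5,0],0,0.9],[[0.13,2.3,0],0,0.9],[[0.13,2.8,0],0,0.9],[[0.13,2.8,0],0,0.9],[[0.13,2.8,0],0,0.9]]'
python3 - <<'E'
from h import *
go([.5820,.2660,.2042])
f=grab_frame("wrist");cv2.imwrite("pics/w9.png",cv2.resize(f["image"][150:310,190:360],None,fx=3.5,fy=3.5,interpolation=cv2.INTER_CUBIC))
E
```

```text
clock: 18.12
tcp_pos: [0.5816, 0.2661, 0.2179]
orientation: [-1.12, 1.338, -1.338]
contact_force: [-0.5, -0.5, -0.2]
grip_width: 0.0185
shift cm [0.01 1.37 0.04] tcp [0.5816 0.2661 0.2179] F [-0.46 -0.54 -0.16] xhead -100.1 t 18.125 w 0.0185
```

View pics/w9.png

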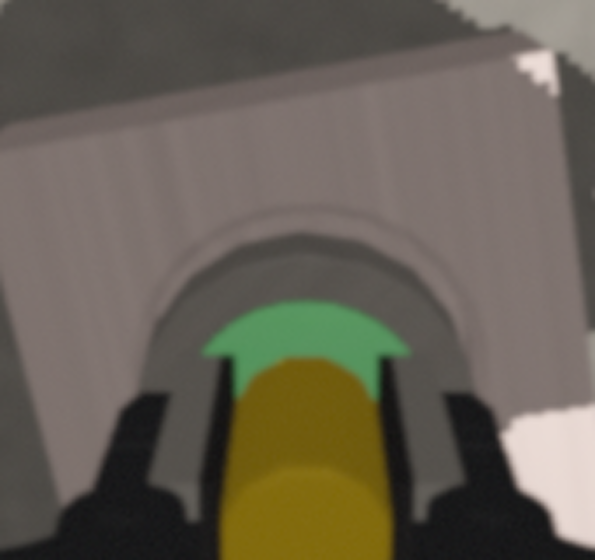

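The disc sits just above the recess, concentric with the rim (both centred at crop column ~308). I'll repeat the fit for the front-back offset.

Run:
```python
from h import *
from scipy.optimize import least_squares
f=grab_frame("wrist"); o=get_obs(); p=o['tcp_pos']; M=R.from_rotvec(o['orientation']).as_matrix()
cv2.imwrite("pics/w9c.png",cv2.resize(cv2.convertScaleAbs(f["image"][200:250,225:335],alpha=1.8),None,fx=7,fy=7,interpolation=cv2.INTER_CUBIC))
t=onz(f,304/3.5+190-.3,207/3.5+150-.3,.024); b=onz(f,304/3.5+190-.3,234/3.5+150-.3,p[2]-.1902)
print("rim edge rel",(1000*M.T@(t-p)).round(1),"disc bottom edge rel",(1000*M.T@(b-p)).round(1))
```

```text
rim edge rel [-2.380e+01  1.941e+02 -1.000e-01] disc bottom edge rel [-2.080e+01  1.902e+02 -1.000e-01]
```

View pics/w9c.png

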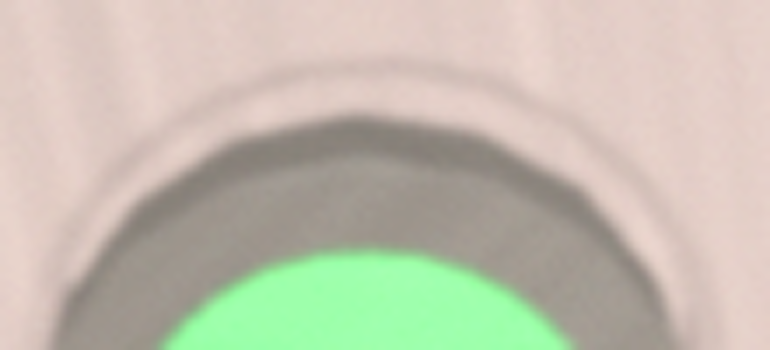

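```bash
python3 -m jog '[[[0,0.2,0.05],0,0.9],[[0,0.4,0.05],0,0.9],[[0,0.5,0.05],0,0.9],[[0,0.5,0.05],0,0.9]]'|grep -E "pos|force"; python3 -m jog '[[[0,0.1,0],0,0.9],[[0,0.2,0],0,0.9],[[0,0.2,0],0,0.9]]'|grep -E "pos|force"
```

```text
tcp_pos: [0.582, 0.2659, 0.2125]
contact_force: [-0.1, 0.3, -0.3]
tcp_pos: [0.582, 0.2659, 0.2106]
contact_force: [-0.2, -0.5, -1.5]
```

```bash
python3 -m jog '[[[0,0.1,0],0,0.9],[[0,0.2,0],0,0.9],[[0,0.2,0],0,0.9]]'|grep -E "pos|force"
python3 - <<'E'
from h import *
print(get_obs()['contact_force'],get_obs()['moment'])
f=grab_frame("wrist");cv2.imwrite("pics/w10.png",cv2.resize(f["image"][150:310,190:360],None,fx=3.5,fy=3.5,interpolation=cv2.INTER_CUBIC))
E
```

```text
tcp_pos: [0.582, 0.2659, 0.2086]
contact_force: [0.8, 0.5, -1.5]
[ 0.760426    0.47103454 -1.46144957] [ 0.01440247 -0.00613975  0.03489785]
```

View pics/w10.png

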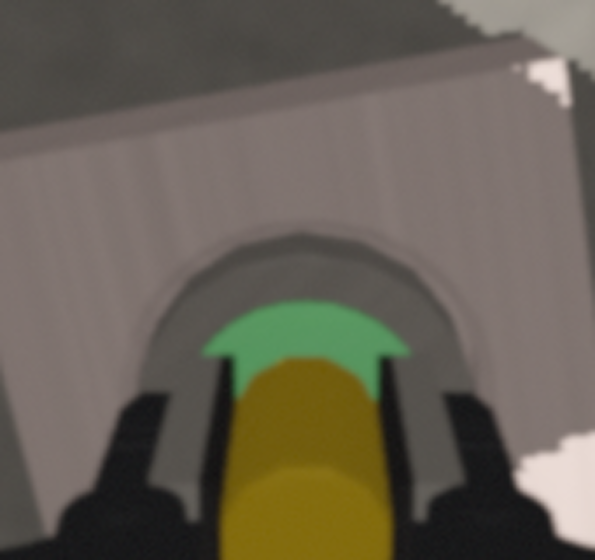

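The disc has entered the recess without resistance (force still about -1.5 N). I'll go down the last 4 mm in small steps.

```bash
python3 -m jog '[[[0,0.1,0],0,0.9],[[0,0.2,0],0,0.9],[[0,0.2,0],0,0.9]]'|grep -E "pos|force"; python3 -m jog '[[[0,0.1,0],0,0.9],[[0,0.1,0],0,0.9]]'|grep -E "pos|force"
```

```text
tcp_pos: [0.582, 0.2659, 0.2066]
contact_force: [0.7, -0.1, -0.5]
tcp_pos: [0.582, 0.2659, 0.2056]
contact_force: [-0.3, -0.2, -0.7]
```

```bash
python3 -m jog '[[[0,0.05,0],0,0.9],[[0,0.1,0],0,0.9],[[0,0.1,0],0,0.9]]'|grep -E "pos|force"
```

```text
tcp_pos: [0.582, 0.2659, 0.2046]
contact_force: [-0.1, 0.7, -0.1]
```

```bash
python3 -m jog '[[[0,0.05,0],0,0.9],[[0,0.05,0],0,0.9],[[0,0.05,0],0,0.9]]'|grep -E "pos|force"; python3 -m jog '[[[0,0.05,0],0,0.9],[[0,0.05,0],0,0.9],[[0,0.05,0],0,0.9]]'|grep -E "pos|force"
```

```text
tcp_pos: [0.582, 0.266, 0.2043]
contact_force: [0.8, 0.1, -0.3]
tcp_pos: [0.582, 0.266, 0.2043]
contact_force: [-2.2, -1.6, 6.1]
```

Contact came at TCP z = 0.2043, against 0.2042 expected for fully seated. Let go and look.

```bash
python3 -m jog '[[[0,-0.05,0],0,0.7],[[0,-0.05,0],0,0.5],[[0,-0.05,0],0,0.3],[[0,-0.05,0],0,0.1],[[0,-0.05,0],0,-0.1],[[0,-0.05,0],0,-0.1],[[0,-0.05,0],0,-0.1]]';  python3 - <<'E'
from h import *
f=grab_frame("wrist");cv2.imwrite("pics/w11.png",f["image"])
E
```

```text
clock: 22.15
tcp_pos: [0.582, 0.266, 0.2042]
orientation: [-1.121, 1.338, -1.338]
contact_force: [0.0, -0.1, 0.4]
grip_width: 0.0467
```

View pics/w11.png

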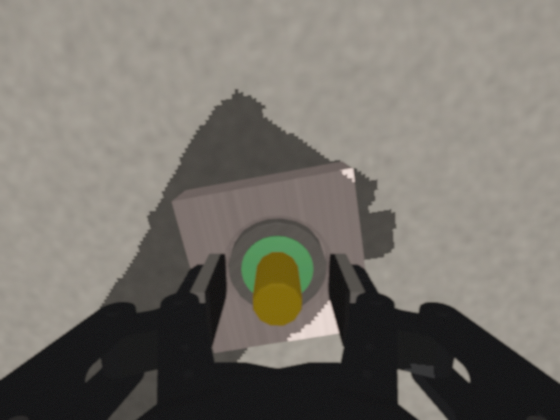

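The holder stands free, with the disc at (278,265) and the fingers clear on both sides. Rising straight up and away.

```bash
python3 -m jog '[[[0,-1,0],0,-0.1],[[0,-4,0],0,-0.1],[[0,-8,0],0,-0.1],[[0,-13,0],0,-0.1],[[0,-17,0],0,-0.1],[[0,-17,0],0,-0.1],[[0,-17,0],0,-0.1]]';  python3 - <<'E'
from h import *
for n,s in(("wrist",np.s_[:, :]),("scene",np.s_[150:320,280:480]),("top",np.s_[110:260,110:300])):
    f=grab_frame(n);im=f["image"][s];k=1 if n=="wrist" else 3.5
    cv2.imwrite(f"pics/{n}12.png",cv2.resize(im,None,fx=k,fy=k,interpolation=cv2.INTER_CUBIC))
    if n=="wrist":
        for b in blobs(f,(20,150,30),(34,255,255)): print(b[:2],onz(f,*b[1],.05))
        for b in blobs(f,(40,60,30),(85,255,255)): print("g",b[:2])
E
```

```text
clock: 23.08
tcp_pos: [0.5818, 0.2657, 0.3742]
orientation: [-1.121, 1.338, -1.338]
contact_force: [0.1, 0.2, -0.5]
grip_width: 0.047
(np.int32(438), array([277.4, 195.6])) [0.58198116 0.26545107 0.05      ]
g (np.int32(516), array([277.3, 186.1]))
```

View pics/wrist12.png

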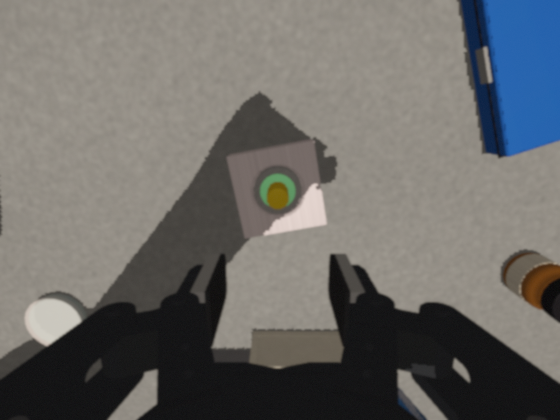

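View pics/scene12.png

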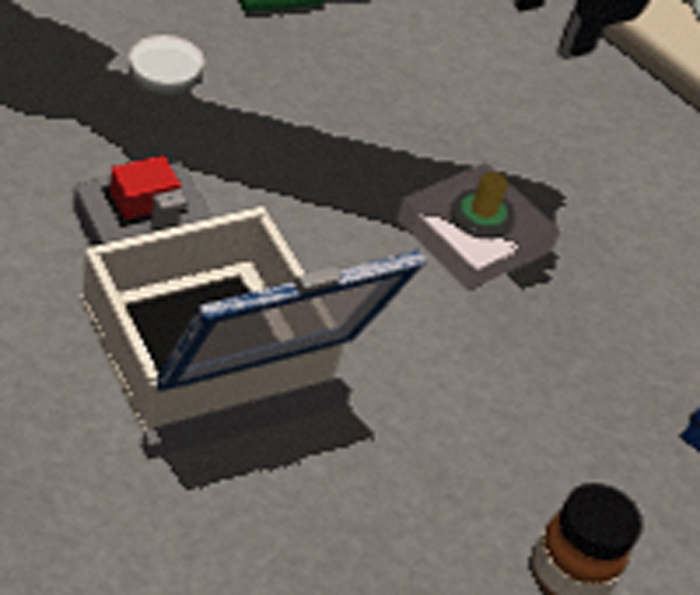

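View pics/top12.png

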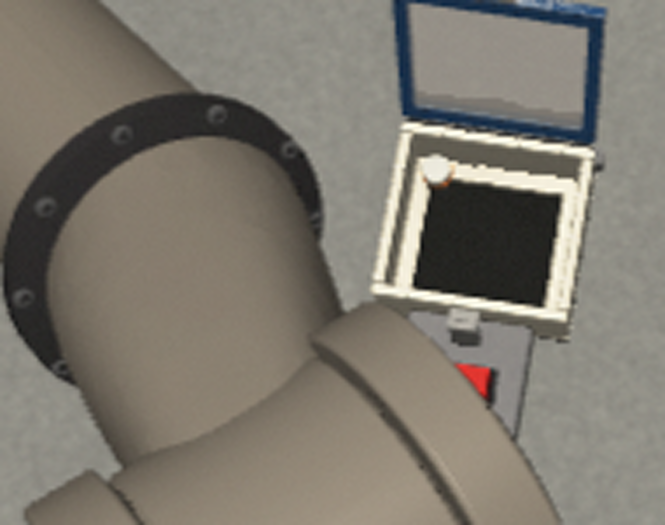

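The holder is upright and sunk into the recess, with only about 4 mm of disc showing above the block. The lid is open, the puck is still in its corner, and the robot is clear of everything. Handing in.

```bash
python3 -c "
from bench import *
print(hand_in())"
```

```text
the job is handed in; nothing more can be done
None
```

The yellow-knobbed holder is in the empty nest and the case lid stands open. I handed the job in at about 23 s on the robot's clock; `hand_in` gives no verdict.

- **Latch:** I felt the pad at TCP z ≈ 0.231, then pushed in 1 mm steps. The latch let go about 5 mm down, and the readings never went above about 9 N. I held still while the lid swung fully open by itself, and nothing touched it.
- **Holder:** I gripped it by the knob; as the fingers closed, the tool briefly read about 6 N upwards, probably the fingertips resting on the disc. I lowered it into the nest, touching down at TCP z = 0.2043 against 0.2042 expected for fully home. The touch-down force was about 6 N. Then I let go and backed straight up.
- **Last checks:** After release, the wrist camera put the holder within about 1 mm of the measured nest centre, and the pictures show it upright and sunk into the recess. The lid is open, the canister is in its corner, and the gripper is about 0.15 m above the holder, touching nothing.
- **Disagreements:** The different views of the nest and holder positions differed by about 1–3 mm, so I averaged them and re-checked just above the nest. I found no failed checks. I did not measure the blue-knobbed holder again, but the arm never went near it after the start.

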